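Clamp the cover of the laundry water strainer

ROBOT

A 6-joint arm with a two-finger parallel gripper is mounted at the origin on the work surface. World frame = base frame: x ahead of the robot, y to its left, z up, the work surface at z = 0. Lengths are in m, angles in rad, forces in N, time in s.
With the tool pointing down it reaches from about 0.375 to 0.9 m from the base axis. Payload 3.1 kg.
Tool frame: the origin (TCP) lies midway between the tips of the shut fingers; the grasp point (between the pads) lies 19 mm behind it; z points along the fingers, y is the line along which they close (so a half turn about z gives the same grasp; the last joint's range is limited). The gripper opens to 85 mm and grips with 20 to 120 N. Pads are 22 mm wide; open, the fingers measure 114 mm over their backs; the gripper's body (76 mm by 85 mm) begins 54 mm behind the grasp point. The pads swing forward as they close: fully open they stand 13 mm farther back than shut.
Start: joints at [0.943, 0.527, 1.433, -0, 1.181, -0.178], TCP at [0.272, 0.563, 0.231] pointing down, gripper open.
Joint ranges: [-3.08, 3.08], [-0.75, 2.2], [0.22, 2.44], [-1.43, 4.57], [0, 2.65], [-2.85, 2.85]. Speed limits (rad/s): [2.79, 2.79, 3.14, 3.14, 3.14, 3.14].

INTERFACE

Orientations are given as a unit quaternion [x, y, z, w].
In Python, from station import manip gives the robot as it stands.
- The arm moves only by the tool step_arm, never from a script. Its argument "targets" is text: rows parted by semicolons, each of 4 numbers parted by spaces: the shift along the tool's x, y, z in mm, then the turn about the tool's z in degrees. A call has 1 to 12 rows; each row is the pose to reach, as a shift and turn from the pose commanded when the call began, along the tool's axes at that moment; what a row does not reach only later rows make up. A row lasts 1/10 s, in which the tool goes at most 50 mm and 8.59 degrees, less where a joint would pass 70% of its speed; a pose out of reach is approached as far as the arm can. A call with a gripper value outside its range is refused whole. "gripper" is the closure, from 0 (fully open) to 1 (shut), set as the call begins (left out, the last holds). The fingers move at their own pace and stop on an object; "squeeze" is the grip in N (left out, the last holds). Time passes only in rows, so rows that repeat a pose let the fingers close. It gives the time, the measured TCP pose, the force, the opening and the grip force at its end, in the units of the state.
- manip.sense(): the state, without advancing time (a new reading comes with each control period).
- manip.snapshot(name): name is "side" or "top"; returns the picture (400x640x3 uint8, red, green, blue); there is no depth.
- manip.get_calibration(name): a dict with "fov_y" (degrees; the focal length in pixels is half the picture's height over the tangent of half this angle, whatever the lens; pixels are square), "cx", "cy" (the principal point, pixels), "extrinsics" (4x4, takes a point from camera to world coordinates). Camera axes: x right, y down, z forward; pixel columns grow to the right and rows downward; lengths in m; the calibration is good to about 2 mm. A picture is of the moment at which its call begins. get_calibration takes no time and is no camera call.
- manip.sign_off(): hands the job in; it is judged then, once.
Trained networks look in the newest picture that a camera, given by its name, has taken for a name from the list of things; names that differ only in an ending like _2 or _b are one class to them, and where a whole thing is asked for, a point or a joint stands for the part that bears it (a point fixed in the world has none). Each returns a list of dicts, best first, with "p" (0 to 1); they miss things now and then, are a little off and sometimes report something else, mostly with a low value. They report only what shows in the picture. A call takes as long as a camera call.
- manip.recognise(camera, query): "position" ([column, row] in pixels, amid what is visible of it).
- manip.masks_of(camera, query): "pixels" (400x640 bool, what is visible of it) and "position" ([column, row] in pixels, amid what is visible of it).
- manip.mark_of(camera, query): "position" ([column, row] in pixels: a listed point, or the origin of a listed thing).
The state is a dict: "t": time; "q": joint angles; "qd": joint speeds; "tau": joint torques, N m; "tcp_pos": TCP position; "tool_rot": TCP orientation; "force": force on the tool from outside, world axes, zero at the start; "ft_torque": the same for the moment, N m; "finger_gap": opening from 0.0 (shut) to 1.0 (fully open); "gripper_force": force on a finger pad.
Only numpy, scipy, OpenCV 4.12 (cv2) and the standard library are available. Lean on these libraries where they do the work, as an engineer would, in place of code of your own. Each camera call takes 0.05 s, during which the arm holds its last target. There are 200 camera calls.

TASK

Close up the water strainer on the counter: push the clamp bar across the cover until it is fully home on the latch post, then run the loose wing screw down, stroke after stroke with a fingertip against its wings, clockwise seen from above, until it is seated on the cover and turns no further. Only push with the outside of the fingers: never take the bar or the wings between them. Leave the other things on the counter where they stand.

Things in the scene. Friction and masses are not known exactly. Their poses are not given: they have to be found in the camera images.
- strainer: Stainless water strainer with a yoke clamp, bolted to the counter. Origin: on its vertical axis, at counter height. z up; own x runs from the latch post (x -95 mm) to the pivot post (x +95 mm), both ending in nuts of radius 14 mm, top z 161 mm. Round body of radius 72 mm, cover top at z 102 mm (centre boss 110). Pipes along own y, out to +-186 mm, up to z 85 mm. Fixed.
- clamp_bar (a joint): Swing of the clamp bar about the pivot post, rad: 0 = home, at its stop (bar lies along the strainer's own -x from the pivot, over the cover, hooked round the latch post); grows as it opens, counter-clockwise seen from above, to the strainer's own -y side; open stop 1.5. Pushed clockwise to close. Friction holds it where it is left: about 4 N at point bar_push moves it.
- bar_push (a point): Point on the clamp bar's centre line, half-way up, 150 mm from the pivot (the hook end reaches 211). x runs along the bar away from the pivot, y to the side it opens to (push on that +y face to close), z up. The steel bar is 26 mm wide, 18 mm high, z 128 to 146 mm above the counter, its flank free from 120 to 170 mm from the pivot, with at least 18 mm free below.
- bar_pivot (a point): The bar's pivot axis, half-way up the bar, 137 mm above the counter.
- wing_screw (a joint): Turn of the wing screw, rad: 0 = seated on the cover (hard stop); grows as it is backed off, counter-clockwise seen from above; starts 4.0 to 6.6 backed off. Clockwise tightens, 4 mm down a turn. Loose in its thread: about 2 N on a wing 27 mm from the axis turns it; it stays where it is left.
- wing_hub (a point): Centre of the brass wing screw's head, on its axis, half-way up the wings, 95 mm from the bar's pivot. x along the two opposite wings, y across them, z up. Wings: 7 mm thick, reach 39 mm from the axis, from 14 mm below to 15 mm above this point; hub 27 mm thick. Seated: 172 mm above the counter, and the bar's boss is 24 mm below it. Bar home: post nuts stand 95 mm from the axis.
- soap_bottle: White soap pump bottle, 64 mm across, 172 mm high, standing loose. Origin: centre of its underside. Bystander.
- spare_basket: Spare perforated steel strainer basket, 98 mm across, with a wire handle up to 127 mm, standing loose. Origin: centre of its underside. Bystander.
- wrench: Steel wrench lying loose, 190 mm long, along own x. Origin: under its middle. Bystander.
- candle_jar: Green glass jar with a lid, 64 mm across, 62 mm high, standing loose. Origin: centre of its underside. Bystander.

How it is judged:
By the outcome, as a careful person would: the job done as asked, in the order asked, and still so for the second after the job is handed in, with the robot touching nothing.
It also fails if it takes over 72 s, if anything falls off the work surface, if the arm or the gripper's body presses on something with over 40 N, if the wrist force passes 120 N, or if a joint passes its speed limit or range.

## Working session

There is one attempt and no reset: what is moved stays moved. The work goes in short steps, Python scripts to look and compute and a tool call to move; the robot and the scene stay as the last step left them, time stands still between calls to the robot, and variables do not carry over. Pictures are saved under pics/ and viewed, at most 10 in all, crops included, and the job is handed in when it is done.

Besides the shell and the picture viewer there is one more tool, called after "Emit:" by a JSON object that holds its "op" and its "data", one argument or row to a line. step_arm: Moves the arm, as the interface text tells. Its arguments: {"type":"object","properties":{"targets":{"type":"string"},"gripper":{"type":"number"},"squeeze":{"type":"number"}},"required":["targets"]}

```bash
mkdir -p pics; cat > h.py <<'E'
import numpy as np, cv2
from station import manip
def cal(n):
    c=manip.get_calibration(n); f=200/np.tan(np.radians(c["fov_y"])/2); return f,c["cx"],c["cy"],np.array(c["extrinsics"])
def ray(n,p):
    f,cx,cy,E=cal(n); d=E[:3,:3]@np.array([(p[0]-cx)/f,(p[1]-cy)/f,1]); return E[:3,3],d
def atz(n,p,z):
    o,d=ray(n,p); return o+d*(z-o[2])/d[2]
def proj(n,P):
    f,cx,cy,E=cal(n); q=E[:3,:3].T@(np.array(P)-E[:3,3]); return np.array([cx+f*q[0]/q[2],cy+f*q[1]/q[2]])
def tri(n1,p1,n2,p2):
    o,d=ray(n1,p1);o2,d2=ray(n2,p2)
    s=np.linalg.lstsq(np.c_[d,-d2],o2-o,rcond=None)[0]; a=o+d*s[0];b=o2+d2*s[1]; return (a+b)/2,np.linalg.norm(a-b)
def snap(n,f=None):
    im=manip.snapshot(n)
    if f: cv2.imwrite(f"pics/{f}.png",im[:,:,::-1])
    return im
E
python3 - <<'E'
from h import *
np.set_printoptions(precision=4,suppress=True)
for n in("side","top"):
    print(n,cal(n)); snap(n,n+"0")
    for q in("strainer","bar_push","bar_pivot","wing_hub","soap_bottle","spare_basket","wrench","candle_jar"):
        print(q,[(np.round(r["position"]).tolist(),round(r["p"],2)) for r in manip.mark_of(n,q)[:3]])
s=manip.sense();print(s["t"],s["tcp_pos"],s["tool_rot"],s["finger_gap"])
E
```

```text
side (np.float64(402.1864813229412), 323.41777036359036, 202.5014592813363, array([[ 0.7302, -0.4121,  0.545 ,  0.0469],
       [-0.6831, -0.4541,  0.5719, -0.4343],
       [ 0.0118, -0.7899, -0.6131,  0.7083],
       [ 0.    ,  0.    ,  0.    ,  1.    ]]))
strainer [([357.0, 278.0], 0.68)]
bar_push [([397.0, 256.0], 0.72)]
bar_pivot []
wing_hub [([395.0, 226.0], 0.76), ([368.0, 216.0], 0.68)]
soap_bottle [([259.0, 236.0], 0.69), ([398.0, 260.0], 0.25)]
spare_basket [([420.0, 237.0], 0.81)]
wrench [([261.0, 282.0], 0.83)]
candle_jar [([394.0, 225.0], 0.7), ([368.0, 216.0], 0.57)]
top (np.float64(375.0988598657437), 321.3029639474398, 197.46724794329435, array([[-0.0213, -0.9904,  0.1366,  0.4429],
       [-0.9996,  0.0189, -0.0191,  0.11  ],
       [ 0.0163, -0.1369, -0.9904,  1.0135],
       [ 0.    ,  0.    ,  0.    ,  1.    ]]))
strainer [([320.0, 279.0], 0.2)]
bar_push [([415.0, 208.0], 0.79)]
bar_pivot [([365.0, 170.0], 0.96)]
wing_hub [([402.0, 189.0], 0.48)]
soap_bottle [([262.0, 244.0], 0.66)]
spare_basket [([372.0, 133.0], 0.71)]
wrench [([318.0, 277.0], 0.72)]
candle_jar [([322.0, 147.0], 0.63)]
0.9 [0.2717 0.5628 0.2313] [0.223  0.9748 0.     0.    ] 0.998236822323691
```

View pics/top0.png

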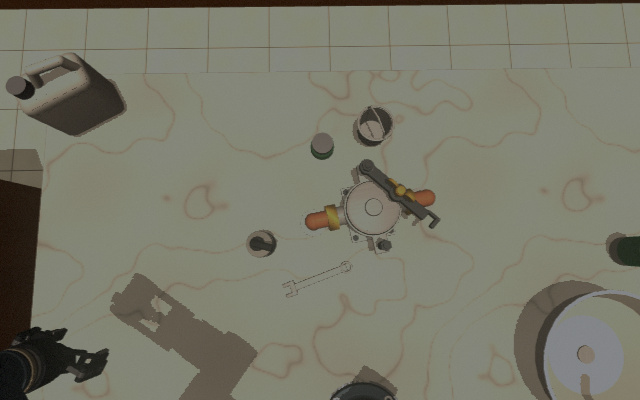

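View pics/side0.png

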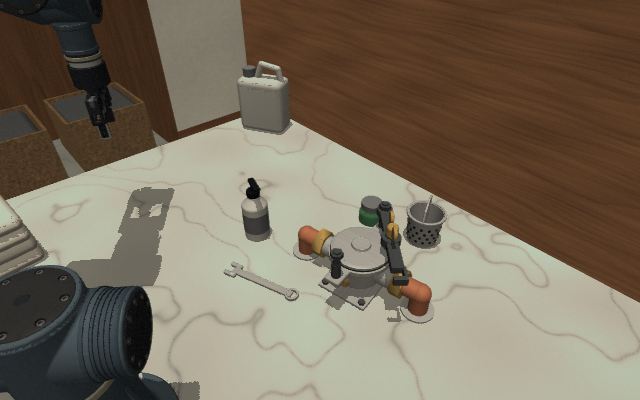

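The top view shows the pivot nut near (366,167), the cover boss near (374,207), the latch post near (385,244), and the bar running to its hook at (436,225). The wing screw is near (401,190). I'll measure these on an enlarged crop.

```bash
python3 - <<'E'
from h import *
np.set_printoptions(precision=4,suppress=True)
im=cv2.imread("pics/top0.png"); c=im[145:265,300:450]; c=np.clip(c.astype(float)*1.7,0,255).astype(np.uint8)
cv2.imwrite("pics/c0.png",cv2.resize(c,None,fx=5,fy=5,interpolation=cv2.INTER_CUBIC))
P=atz("top",(365,170),.137);B=atz("top",(415,208),.137);print("pivot",P,"push",B,np.linalg.norm(B-P))
print("tri push",tri("top",(415,208),"side",(397,256)))
print("latch",atz("top",(385,244),.161),"pivnut",atz("top",(366,166),.161),"boss",atz("top",(374,207.5),.11))
print("hub",atz("top",(401,190),.187))
for n,p,z in(("soap",(262,244),0),("basket",(372,133),0),("jar",(322,147),0)): print(n,atz("top",p,z))
E
```

```text
pivot [ 0.6279 -0.0127  0.137 ] push [ 0.5344 -0.1275  0.137 ] 0.14806674651854002
tri push (array([ 0.536 , -0.1279,  0.1437]), np.float64(0.006125911572833446))
latch [ 0.4514 -0.0483  0.161 ] pivnut [ 0.6323 -0.012   0.161 ] boss [ 0.5404 -0.0349  0.11  ]
hub [ 0.5703 -0.0847  0.187 ]
soap [0.46   0.2518 0.    ]
basket [ 0.7621 -0.0554  0.    ]
jar [0.7242 0.0855 0.    ]
```

View pics/c0.png

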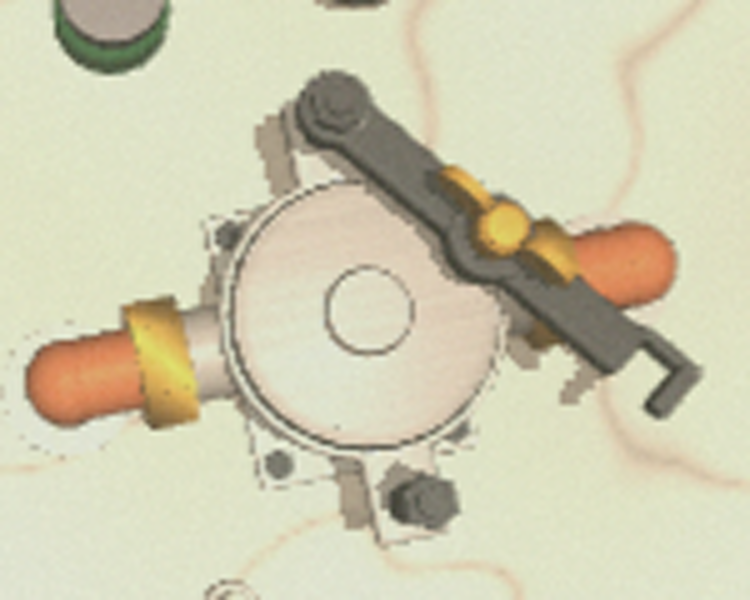

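```bash
cat >> h.py <<'E'
def wr(a): return (a+180)%360-180
def yaw():
    x,y,z,w=manip.sense()["tool_rot"]; return np.degrees(np.arctan2(2*(x*y+z*w),1-2*(y*y+z*z)))
def sh(targets,base=None):
    """targets: list of (x,y,z m, yaw deg) -> rows in current tool frame (tool down)"""
    p=np.array(manip.sense()["tcp_pos"]); a=yaw()
    if base is not None: p,a=np.array(base[:3]),base[3]
    c,s=np.cos(np.radians(a)),np.sin(np.radians(a)); out=[]
    for t in targets:
        d=(np.array(t[:3])-p)*1000
        out.append("%.0f %.0f %.0f %.1f"%(d[0]*c+d[1]*s,d[0]*s-d[1]*c,-d[2],-wr(t[3]-a)))
    return "; ".join(out)
E
python3 - <<'E'
from h import *
np.set_printoptions(precision=4,suppress=True)
L=atz("top",(386.6,245.4),.161)[:2];Pn=atz("top",(366.6,165.6),.161)[:2];Bo=atz("top",(373.8,207.2),.11)[:2]
P2=atz("top",(365,170),.137)[:2]
print(L,Pn,Bo,P2,np.linalg.norm(L-Pn))
e=(Pn-L)/np.linalg.norm(Pn-L); a=np.degrees(np.arctan2(e[1],e[0])); C=((L+Pn)/2+Bo)/2; P=C+.095*e
hub=atz("top",(400.6,190.6),.175+.015)[:2]; B=atz("top",(415,208),.137)[:2]
f=[np.degrees(np.arctan2(*(q-P)[::-1])) for q in(hub,B)]
print("axis",a,"C",C,"P",P,"bar angs",f,"theta",[wr(x-180-a) for x in f],np.linalg.norm(hub-P))
th=np.mean([wr(x-180-a) for x in f])
def F(th,off,r=.150,z=.131):
    p=np.radians(180+a+th); return np.r_[P+r*np.array([np.cos(p),np.sin(p)])+off*np.array([-np.sin(p),np.cos(p)]),z,wr(180+a+th-90)]
G=F(th,.050); print(G, yaw())
G[2]=.231; print(sh([G]))
E
```

```text
[ 0.4482 -0.0517] [ 0.6332 -0.0134] [ 0.5412 -0.0344] [ 0.6279 -0.0127] 0.1889510715146407
axis 11.704963656592112 C [ 0.5409 -0.0335] P [ 0.634  -0.0142] bar angs [np.float64(-133.57314730365272), np.float64(-131.3173973078569)] theta [np.float64(34.72188903975518), np.float64(36.977639035550965)] 0.09497412836266188
[  0.5696  -0.1587   0.131  137.5547] 154.22979429133574
-582 -520 0 16.7
```

Emit:
{"op": "step_arm", "data": {
  "targets": "-30 -27 0 2; -66 -59 0 4; -102 -91 0 6; -138 -123 0 8; -174 -155 0 10; -210 -188 0 11; -246 -220 0 12; -282 -252 0 13; -318 -284 0 14; -354 -316 0 15; -390 -348 0 16; -426 -380 0 16.7",
  "gripper": 1,
  "squeeze": 20
}}

```text
t: 2.1
tcp_pos: [0.4908, 0.0334, 0.2316]
tool_rot: [0.363, 0.932, 0.0, 0.0]
force: [0.8, 1.4, -0.1]
finger_gap: 0.0
gripper_force: 0.0
```

```bash
python3 - <<'E'
from h import *
s=manip.sense();print(s["t"],s["tcp_pos"],yaw(),s["finger_gap"],s["force"])
print(sh([(.5696,-.1587,.231,137.5),(.5696,-.1587,.131,137.5)]))
E
```

```text
2.1 [0.49075955 0.03341512 0.23164121] 137.4747382267045 0.00012931433331410389 [ 0.83092719  1.43834587 -0.11988457]
-188 -88 1 -0.0; -188 -88 101 -0.0
```

Emit:
{"op": "step_arm", "data": {
  "targets": "-38 -18 0 0; -76 -36 0 0; -114 -54 0 0; -152 -72 0 0; -180 -84 0 0; -188 -88 10 0; -188 -88 35 0; -188 -88 65 0; -188 -88 90 0; -188 -88 101 0; -188 -88 101 0"
}}

```text
t: 3.2
tcp_pos: [0.5678, -0.155, 0.1285]
tool_rot: [0.362, 0.932, 0.0, -0.002]
force: [-0.4, -0.4, 0.6]
finger_gap: -0.003
gripper_force: 0.0
```

```bash
python3 - <<'E'
from h import *
a=11.7;P=np.array([.634,-.0142]);th=35.8
def F(th,off,r=.150,z=.131):
    p=np.radians(180+a+th); return np.r_[P+r*np.array([np.cos(p),np.sin(p)])+off*np.array([-np.sin(p),np.cos(p)]),z,wr(180+a+th-90)]
s=manip.sense();print(s["t"],s["tcp_pos"],yaw(),s["force"])
im=snap("side","s1"); c=im[120:320,260:500]
cv2.imwrite("pics/s1c.png",cv2.resize(c[:,:,::-1],None,fx=3,fy=3,interpolation=cv2.INTER_CUBIC))
print(sh([F(35.8,.05),F(35.8,.03)]+[F(t,.024) for t in range(36,1,-4)]+[F(0,.024),F(-1,.024)]))
E
```

```text
3.2 [ 0.5678136  -0.15503231  0.12847654] 137.566963460942 [-0.43631344 -0.4062605   0.63513517]
-2 -2 -1 0.1; 18 -2 -1 0.1; 23 -2 -1 -0.1; 34 -3 -1 3.9; 44 -4 -1 7.9; 55 -3 -1 11.9; 65 -3 -1 15.9; 76 -1 -1 19.9; 86 1 -1 23.9; 96 4 -1 27.9; 106 8 -1 31.9; 116 13 -1 35.9; 118 14 -1 36.9
```

View pics/s1c.png

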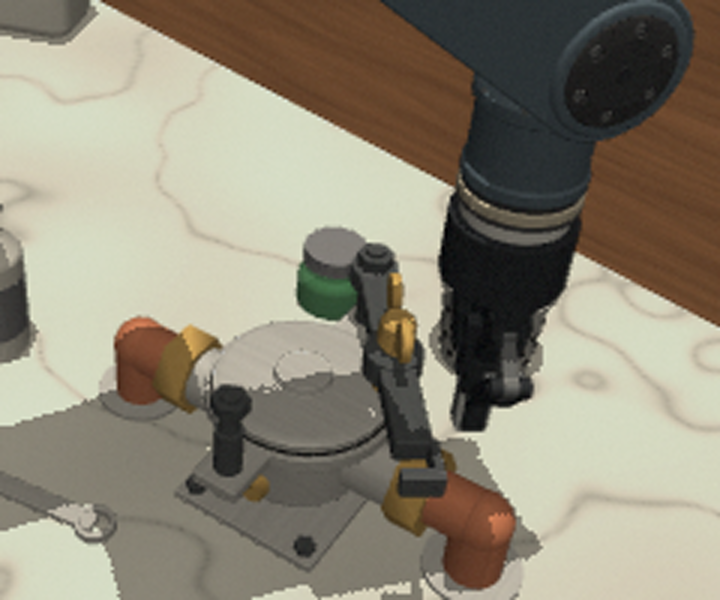

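The shut fingers stand clear beside the bar at crop (470,400), on its opening side. I can push now.

Emit:
{"op": "step_arm", "data": {
  "targets": "8 -2 -1 0; 15 -2 -1 0; 20 -2 -1 0; 23 -2 -1 0; 29 -2 -1 2; 34 -3 -1 4; 39 -3 -1 6; 44 -4 -1 8; 50 -4 -1 10; 55 -3 -1 12; 60 -3 -1 14; 65 -3 -1 16"
}}

```text
t: 4.45
tcp_pos: [0.5216, -0.1163, 0.1325]
tool_rot: [0.489, 0.872, -0.0, 0.003]
force: [3.9, -2.7, 0.9]
finger_gap: -0.001
gripper_force: 1.9
```

```bash
cat >> h.py <<'E'
a=11.7;P=np.array([.634,-.0142])
def F(th,off,r=.150,z=.131):
    p=np.radians(180+a+th); return np.r_[P+r*np.array([np.cos(p),np.sin(p)])+off*np.array([-np.sin(p),np.cos(p)]),z,wr(180+a+th-90)]
E
python3 - <<'E'
from h import *
s=manip.sense();print(s["t"],s["tcp_pos"],yaw(),s["force"])
print(sh([F(t,.024) for t in (20,18,16,12,8,4,2,0,-1,-2)]))
E
```

```text
4.45 [ 0.52159593 -0.11625275  0.1325225 ] 121.44175758545536 [ 3.8586406  -2.7166875   0.94435131]
4 -1 2 -0.3; 9 -2 2 1.7; 14 -2 2 3.7; 25 -3 2 7.7; 35 -3 2 11.7; 46 -2 2 15.7; 51 -1 2 17.7; 57 -0 2 19.7; 59 0 2 20.7; 62 1 2 21.7
```

Emit:
{"op": "step_arm", "data": {
  "targets": "4 -1 1 0; 9 -2 1 2; 14 -2 1 4; 20 -2 1 6; 25 -3 1 8; 30 -3 1 10; 35 -3 1 12; 40 -3 1 14; 44 -2 1 15; 48 -1 1 16.7; 51 -1 1 17.7; 53 -1 1 18.5"
}}

```text
t: 5.65
tcp_pos: [0.4914, -0.0703, 0.1306]
tool_rot: [0.622, 0.783, 0.0, 0.001]
force: [2.9, -3.3, 1.3]
finger_gap: 0.004
gripper_force: 2.0
```

Emit:
{"op": "step_arm", "data": {
  "targets": "1 0 0 0.5; 2 0 0 1; 3 0 0 1; 4 0 0 1; 4 0 0 1"
}}

```text
t: 6.15
tcp_pos: [0.4902, -0.0676, 0.1304]
tool_rot: [0.629, 0.778, -0.001, 0.001]
force: [0.8, -8.3, 2.1]
finger_gap: 0.001
gripper_force: 4.1
```

```bash
python3 - <<'E'
from h import *
s=manip.sense();print(s["t"],s["tcp_pos"],yaw(),s["force"])
p=np.array(s["tcp_pos"][:2])-P
c,n=np.cos(np.radians(a)),np.sin(np.radians(a)); print("own",p@[c,n],p@[-n,c])
E
```

```text
6.15 [ 0.49017138 -0.06760967  0.13039512] 102.10922358650866 [ 0.7808109  -8.29620985  2.13397755]
own -0.1516710655138866 -0.023133349115857006
```

Emit:
{"op": "step_arm", "data": {
  "targets": "1 0 0 0; 2 0 0 0; 2 0 0 0"
}}

```text
t: 6.45
tcp_pos: [0.4902, -0.0675, 0.1305]
tool_rot: [0.628, 0.778, -0.002, 0.002]
force: [0.4, -14.4, 1.0]
finger_gap: 0.005
gripper_force: 7.0
```

Emit:
{"op": "step_arm", "data": {
  "targets": "1 0 0 0; 2 0 0 0; 2 0 0 0; 2 0 0 0"
}}

```text
t: 6.85
tcp_pos: [0.4902, -0.0674, 0.1305]
tool_rot: [0.628, 0.779, -0.003, 0.004]
force: [-0.4, -19.4, -1.3]
finger_gap: -0.0
gripper_force: 9.9
```

The bar is at its stop: the force rises with no movement. I'll back off, lift and look.

Emit:
{"op": "step_arm", "data": {
  "targets": "-6 0 0 0; -15 0 0 0; -30 0 0 0; -50 0 0 0; -80 0 -20 0; -110 0 -50 0; -140 0 -80 0; -140 0 -80 0"
}}

```text
t: 7.65
tcp_pos: [0.5218, -0.2047, 0.2143]
tool_rot: [0.63, 0.776, 0.0, 0.006]
force: [0.1, 0.2, -0.0]
finger_gap: 0.001
gripper_force: 0.0
```

```bash
python3 - <<'E'
from h import *
np.set_printoptions(precision=4,suppress=True)
s=manip.sense();print(s["t"],s["tcp_pos"],yaw(),s["force"])
im=snap("top","t2"); c=im[145:265,310:460]; c=np.clip(c.astype(float)*1.7,0,255).astype(np.uint8)
cv2.imwrite("pics/c2.png",cv2.resize(c[:,:,::-1],None,fx=5,fy=5,interpolation=cv2.INTER_CUBIC))
im=snap("side")
for n in("top","side"):
  for q in("bar_push","wing_hub"):print(n,q,[(np.round(r["position"],1).tolist(),round(r["p"],2)) for r in manip.mark_of(n,q)[:2]])
m=manip.masks_of("top","wing_hub")
for r in m[:2]: print(r["p"],r["position"],r["pixels"].sum())
C=np.array([.5409,-.0335,.19]);print(proj("top",C))
E
```

```text
7.65 [ 0.5218 -0.2047  0.2143] 101.85231395862421 [ 0.0743  0.2313 -0.0073]
top bar_push [([378.1, 226.9], 0.59)]
top wing_hub [([380.6, 204.3], 0.72)]
side bar_push [([349.0, 247.2], 0.77)]
side wing_hub [([362.7, 221.8], 0.8), ([420.9, 235.8], 0.26)]
0.8 [378.3, 203.8] 226
[378.9849 203.3094]
```

View pics/c2.png

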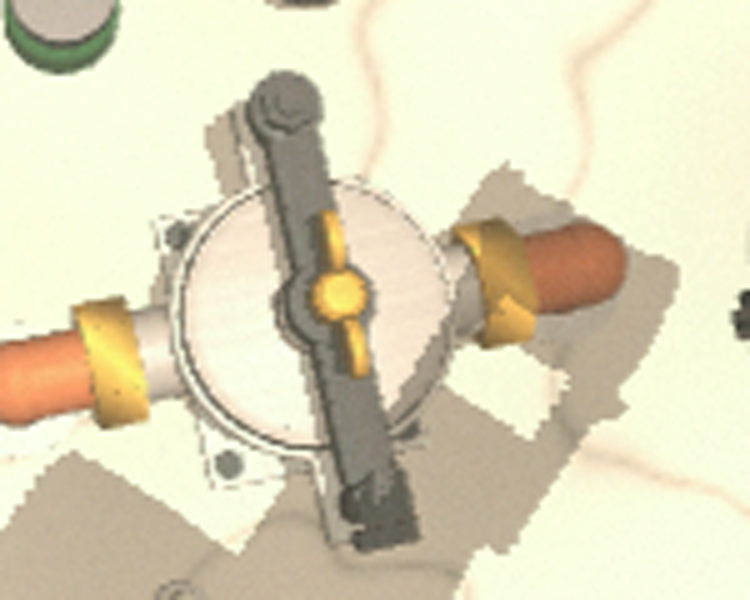

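Top view: the bar is home along the axis with its hook round the latch post, near crop (385,515). The wings lie along the bar, from crop (330,215) to (357,372), with the hub at (340,297). Next I'll plan the first stroke, with the shut fingers behind the outer wing.

```bash
cat >> h.py <<'E'
def W(psi,H,off=.0145,r=.033,z=.164):
    p=np.radians(180+a+psi); w=np.array([np.cos(p),np.sin(p)]); n=np.array([-w[1],w[0]])
    return np.r_[H+r*w+off*n,z,wr(90+a+psi)]
E
python3 - <<'E'
from h import *
np.set_printoptions(precision=4,suppress=True)
print(tri("top",(380.6,204.3),"side",(362.7,221.8)),atz("top",(378,204.4),.190),atz("top",(380.6,204.3),.1755))
H=np.array([.5400,-.0325])
for z in(.2143,.164): print(sh([W(0,H,.035,z=z)]))
E
```

```text
(array([ 0.5388, -0.0383,  0.1746]), np.float64(0.00421715864074985)) [ 0.5385 -0.0312  0.19  ] [ 0.5403 -0.0396  0.1755]
122 24 -5 0.4
122 24 45 0.4
```

Emit:
{"op": "step_arm", "data": {
  "targets": "30 6 0 0; 65 13 0 0; 95 19 0 0; 115 23 0 0; 121 24 5 0; 121 24 20 0; 121 24 38 0; 121 24 45 0; 121 24 45 0"
}}

```text
t: 8.9
tcp_pos: [0.5155, -0.0759, 0.1639]
tool_rot: [0.629, 0.777, -0.001, -0.002]
force: [-0.3, -0.3, 1.2]
finger_gap: 0.004
gripper_force: 0.0
```

```bash
python3 - <<'E'
from h import *
s=manip.sense();print(s["t"],s["tcp_pos"],yaw(),s["force"])
H=np.array([.540,-.034])
print(sh([W(0,H,.025)]+[W(t,H) for t in range(0,-106,-5)]))
E
```

```text
8.9 [ 0.51554328 -0.07587542  0.16385764] 102.02008940027416 [-0.27513314 -0.33103511  1.18376823]
11 -0 -0 0.3; 22 -0 -0 0.3; 24 -2 -0 5.3; 28 -2 -0 10.3; 31 -3 -0 15.3; 34 -3 -0 20.3; 37 -3 -0 25.3; 40 -3 -0 30.3; 43 -3 -0 35.3; 46 -2 -0 40.3; 49 -1 -0 45.3; 52 0 -0 50.3; 55 2 -0 55.3; 57 4 -0 60.3; 60 6 -0 65.3; 62 8 -0 70.3; 64 10 -0 75.3; 66 13 -0 80.3; 68 15 -0 85.3; 69 18 -0 90.3; 70 21 -0 95.3; 71 24 -0 100.3; 72 27 -0 105.3
```

Emit:
{"op": "step_arm", "data": {
  "targets": "8 0 0 0; 15 0 0 0; 19 0 0 0; 22 0 0 0; 24 -2 0 5; 28 -2 0 10; 31 -3 0 15; 34 -3 0 20; 37 -3 0 25; 40 -3 0 30; 43 -3 0 35; 46 -2 0 40"
}}

```text
t: 10.1
tcp_pos: [0.5049, -0.0314, 0.1656]
tool_rot: [0.858, 0.514, -0.0, 0.0]
force: [-0.1, -0.4, -0.0]
finger_gap: -0.001
gripper_force: 0.6
```

```bash
python3 - <<'E'
from h import *
s=manip.sense();print(s["t"],s["tcp_pos"],yaw(),s["force"])
H=np.array([.540,-.034])
snap("top");r=manip.mark_of("top","wing_hub");print([(x["position"],x["p"]) for x in r[:2]])
print(sh([W(t,H) for t in range(-40,-106,-5)]))
E
```

```text
10.1 [ 0.50487768 -0.0313876   0.16561292] 61.8512422773198 [-0.09319752 -0.44452768 -0.04707357]
[]
-1 -1 2 0.4; 2 -2 2 5.4; 5 -3 2 10.4; 9 -3 2 15.4; 12 -4 2 20.4; 15 -4 2 25.4; 18 -4 2 30.4; 21 -3 2 35.4; 24 -2 2 40.4; 27 -1 2 45.4; 30 0 2 50.4; 33 2 2 55.4; 35 3 2 60.4; 38 5 2 65.4
```

Emit:
{"op": "step_arm", "data": {
  "targets": "2 -2 1 5; 5 -3 1 10; 9 -3 1 15; 12 -4 1 20; 15 -4 1 25; 18 -4 1 30; 21 -3 1 35; 24 -2 1 40; 27 -1 1 45; 30 0 1 50; 33 2 1 55; 35 3 1 60"
}}

```text
t: 11.4
tcp_pos: [0.5232, -0.0012, 0.1642]
tool_rot: [1.0, 0.017, -0.001, -0.0]
force: [-1.0, 0.3, -0.4]
finger_gap: -0.003
gripper_force: 0.7
```

```bash
python3 - <<'E'
from h import *
s=manip.sense();print(s["t"],s["tcp_pos"],yaw(),s["force"],s["gripper_force"])
im=snap("side"); c=im[120:320,260:500]
cv2.imwrite("pics/s3c.png",cv2.resize(c[:,:,::-1],None,fx=3,fy=3,interpolation=cv2.INTER_CUBIC))
H=np.array([.540,-.034])
print(sh([W(-100,H)]))
E
```

```text
11.4 [ 0.52322897 -0.00121857  0.16419387] 1.9579772670022293 [-1.04696672  0.29965065 -0.36915423] 0.6892780400812626
1 0 0 0.1
```

View pics/s3c.png

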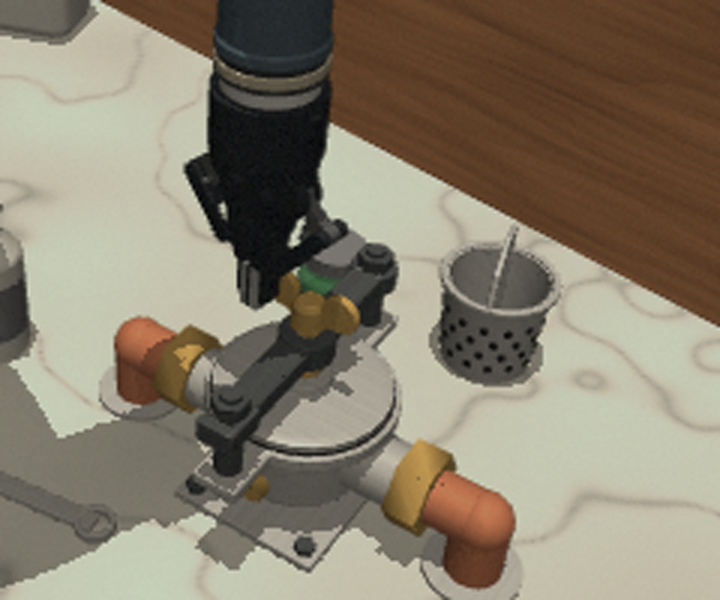

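The side view shows the finger behind the wing at crop (262,290). The wings have turned about 100° and the bar is still hooked. For the second stroke I'll lift and come round behind the other wing.

Emit:
{"op": "step_arm", "data": {
  "targets": "-6 0 0 0; -8 0 -15 0; -8 0 -40 -8; -8 0 -52 -16; -8 0 -52 -24; -8 0 -52 -32; -8 0 -52 -40; -8 0 -52 -48; -8 0 -52 -56; -8 0 -52 -64; -8 0 -52 -72; -8 0 -52 -80"
}}

```text
t: 12.65
tcp_pos: [0.5158, -0.0023, 0.2165]
tool_rot: [0.752, 0.659, 0.0, 0.0]
force: [0.3, -0.9, -0.2]
finger_gap: -0.005
gripper_force: 0.0
```

```bash
python3 - <<'E'
from h import *
s=manip.sense();print(s["t"],s["tcp_pos"],yaw())
H=np.array([.540,-.034])
print(sh([W(80,H,.035,z=.216),W(80,H,.035,z=.164)]))
E
```

```text
12.65 [ 0.51576822 -0.00227632  0.21651431] 82.52294366558891
-55 68 1 -99.2; -55 68 53 -99.2
```

Emit:
{"op": "step_arm", "data": {
  "targets": "-5 6 0 -8; -10 12 0 -16; -15 18 0 -24; -20 25 0 -32; -25 31 0 -40; -30 37 0 -48; -35 43 0 -56; -40 49 0 -64; -45 55 0 -72; -50 62 0 -80; -55 68 0 -88; -55 68 0 -96"
}}

```text
t: 13.85
tcp_pos: [0.5763, -0.0671, 0.2165]
tool_rot: [0.013, 1.0, -0.0, 0.001]
force: [-0.8, 0.8, -0.1]
finger_gap: -0.0
gripper_force: 0.0
```

Emit:
{"op": "step_arm", "data": {
  "targets": "0 0 0 -3; 0 0 20 -3; 0 0 42 -3; 0 0 52 -3; 0 0 52 -3"
}}

```text
t: 14.35
tcp_pos: [0.5745, -0.0658, 0.1629]
tool_rot: [-0.01, 1.0, 0.001, -0.002]
force: [-0.0, -0.0, -0.0]
finger_gap: 0.001
gripper_force: 0.0
```

```bash
python3 - <<'E'
from h import *
s=manip.sense();print(s["t"],s["tcp_pos"],yaw(),s["force"])
H=np.array([.540,-.034])
print(sh([W(80,H,.025)]+[W(t,H) for t in range(80,-20,-6)]))
E
```

```text
14.35 [ 0.57445884 -0.06578551  0.16292291] -178.89782931307587 [-0.00547255 -0.01367013 -0.03315152]
8 -0 -1 -0.6; 19 -0 -1 -0.6; 23 -2 -1 5.4; 26 -3 -1 11.4; 30 -3 -1 17.4; 34 -4 -1 23.4; 37 -3 -1 29.4; 41 -3 -1 35.4; 45 -2 -1 41.4; 48 -1 -1 47.4; 52 1 -1 53.4; 55 3 -1 59.4; 58 6 -1 65.4; 60 8 -1 71.4; 63 11 -1 77.4; 65 14 -1 83.4; 67 18 -1 89.4; 68 21 -1 95.4
```

Emit:
{"op": "step_arm", "data": {
  "targets": "8 0 -1 0; 15 0 -1 0; 19 0 -1 0; 23 -2 -1 5; 26 -3 -1 11; 30 -3 -1 17; 34 -4 -1 23; 37 -3 -1 29; 41 -3 -1 35; 45 -2 -1 41; 48 -1 -1 47; 52 1 -1 53"
}}

```text
t: 15.55
tcp_pos: [0.5244, -0.0665, 0.1662]
tool_rot: [0.44, 0.898, 0.0, 0.002]
force: [1.6, -0.8, -0.6]
finger_gap: 0.002
gripper_force: 0.6
```

```bash
python3 - <<'E'
from h import *
s=manip.sense();print(s["t"],s["tcp_pos"],yaw(),s["force"],s["gripper_force"])
H=np.array([.540,-.034])
print(sh([W(t,H) for t in range(25,-46,-6)]))
E
```

```text
15.55 [ 0.52438806 -0.06645852  0.16622502] 127.78240708146394 [ 1.55805915 -0.82189149 -0.61143819] 0.5992128441315003
2 -1 2 1.1; 6 -2 2 7.1; 9 -3 2 13.1; 13 -4 2 19.1; 17 -4 2 25.1; 21 -4 2 31.1; 24 -3 2 37.1; 28 -2 2 43.1; 32 -0 2 49.1; 35 1 2 55.1; 38 4 2 61.1; 41 6 2 67.1
```

Emit:
{"op": "step_arm", "data": {
  "targets": "2 -1 1 1; 6 -2 1 7; 9 -3 1 13; 13 -4 1 19; 17 -4 1 25; 21 -4 1 31; 24 -3 1 37; 28 -2 1 43; 32 0 1 49; 35 1 1 55; 38 4 1 61; 41 6 1 67"
}}

```text
t: 16.75
tcp_pos: [0.5027, -0.03, 0.1646]
tool_rot: [0.862, 0.507, -0.0, 0.0]
force: [1.3, -1.5, -0.4]
finger_gap: -0.0
gripper_force: 0.6
```

```bash
python3 - <<'E'
from h import *
s=manip.sense();print(s["t"],s["tcp_pos"],yaw(),s["force"],s["gripper_force"])
H=np.array([.540,-.034])
print(sh([W(t,H) for t in range(-41,-106,-4)]))
E
```

```text
16.75 [ 0.50272577 -0.02995945  0.16458692] 60.914753961662086 [ 1.25262999 -1.49516363 -0.4095923 ] 0.5749890580773354
0 1 1 0.2; 3 1 1 4.2; 5 -0 1 8.2; 7 -1 1 12.2; 10 -1 1 16.2; 12 -1 1 20.2; 15 -2 1 24.2; 17 -1 1 28.2; 20 -1 1 32.2; 22 -1 1 36.2; 25 -0 1 40.2; 27 1 1 44.2; 30 2 1 48.2; 32 3 1 52.2; 34 4 1 56.2; 36 6 1 60.2; 38 7 1 64.2
```

Emit:
{"op": "step_arm", "data": {
  "targets": "3 1 0 4; 5 0 0 8; 7 -1 0 12; 10 -1 0 16"
}}

```text
t: 17.15
tcp_pos: [0.5061, -0.0206, 0.1644]
tool_rot: [0.924, 0.383, -0.001, -0.0]
force: [-0.5, -0.6, -0.3]
finger_gap: 0.001
gripper_force: 0.7
```

Emit:
{"op": "step_arm", "data": {
  "targets": "2 1 0 4; 5 1 0 8; 7 1 0 12; 9 2 0 16"
}}

```text
t: 17.55
tcp_pos: [0.5134, -0.0153, 0.1643]
tool_rot: [0.968, 0.25, -0.001, -0.001]
force: [-0.7, 0.4, 0.3]
finger_gap: -0.002
gripper_force: 0.7
```

```bash
python3 - <<'E'
from h import *
s=manip.sense();print(s["t"],s["tcp_pos"],yaw(),s["force"],s["gripper_force"])
H=np.array([.540,-.034])
print(sh([W(t,H) for t in range(-73,-110,-4)]))
E
```

```text
17.55 [ 0.51337731 -0.01527323  0.16428888] 29.00329733707657 [-0.68530202  0.44329677  0.30807825] 0.6776744913076982
-0 -4 0 0.3; 2 -5 0 4.3; 5 -5 0 8.3; 7 -6 0 12.3; 10 -6 0 16.3; 12 -7 0 20.3; 15 -7 0 24.3; 17 -7 0 28.3; 20 -6 0 32.3; 22 -6 0 36.3
```

Emit:
{"op": "step_arm", "data": {
  "targets": "2 -4 0 4; 5 -5 0 8; 7 -6 0 12; 10 -6 0 16"
}}

```text
t: 17.95
tcp_pos: [0.5195, -0.0053, 0.1644]
tool_rot: [0.994, 0.113, -0.001, -0.0]
force: [-1.2, 0.3, 0.3]
finger_gap: -0.001
gripper_force: 0.7
```

Emit:
{"op": "step_arm", "data": {
  "targets": "2 1 0 4; 5 2 0 8; 7 3 0 12; 8 4 0 14"
}}

```text
t: 18.35
tcp_pos: [0.5281, -0.0071, 0.1642]
tool_rot: [1.0, -0.008, -0.001, -0.001]
force: [-1.6, 0.9, -0.1]
finger_gap: 0.001
gripper_force: 0.8
```

```bash
python3 - <<'E'
from h import *
s=manip.sense();print(s["t"],s["tcp_pos"],yaw(),s["force"],s["gripper_force"])
H=np.array([.540,-.034])
print(sh([W(-102,H)]))
E
```

```text
18.35 [ 0.52808515 -0.00713728  0.16424366] -0.9603255046292188 [-1.55857122  0.87347051 -0.08084119] 0.8174385200254619
-3 -6 0 -0.7
```

No stop yet, with about 280° turned. Now the third stroke.

Emit:
{"op": "step_arm", "data": {
  "targets": "-6 -2 0 0; -8 -4 -15 0; -8 -4 -40 -8; -8 -4 -52 -16; -8 -4 -52 -24; -8 -4 -52 -32; -8 -4 -52 -40; -8 -4 -52 -48; -8 -4 -52 -56; -8 -4 -52 -64; -8 -4 -52 -72; -8 -4 -52 -80"
}}

```text
t: 19.55
tcp_pos: [0.5209, -0.0034, 0.2165]
tool_rot: [0.769, 0.639, -0.0, -0.0]
force: [0.2, -0.1, -0.8]
finger_gap: -0.002
gripper_force: 0.0
```

```bash
python3 - <<'E'
from h import *
s=manip.sense();print(s["t"],s["tcp_pos"],yaw())
H=np.array([.540,-.034])
print(sh([W(78,H,.035,z=.216),W(78,H,.035,z=.164)]))
E
```

```text
19.55 [ 0.52085317 -0.00339917  0.21648969] 79.4880227765107
-53 65 0 -100.2; -53 65 52 -100.2
```

Emit:
{"op": "step_arm", "data": {
  "targets": "-5 6 0 -8; -10 12 0 -16; -15 18 0 -24; -20 24 0 -32; -25 30 0 -40; -30 36 0 -48; -35 42 0 -56; -40 48 0 -64; -44 54 0 -72; -49 60 0 -80; -53 65 0 -88; -53 65 0 -96"
}}

```text
t: 20.75
tcp_pos: [0.5753, -0.0685, 0.2165]
tool_rot: [0.04, 0.999, -0.0, 0.0]
force: [-0.5, 0.0, 0.0]
finger_gap: -0.003
gripper_force: 0.0
```

Emit:
{"op": "step_arm", "data": {
  "targets": "0 0 0 -4; 0 0 20 -4; 0 0 42 -4; 0 0 52 -4; 0 0 52 -4"
}}

```text
t: 21.25
tcp_pos: [0.5738, -0.0675, 0.163]
tool_rot: [0.008, 1.0, 0.001, -0.002]
force: [-0.0, -0.2, 0.5]
finger_gap: 0.002
gripper_force: 0.0
```

```bash
python3 - <<'E'
from h import *
s=manip.sense();print(s["t"],s["tcp_pos"],yaw(),s["force"])
H=np.array([.540,-.034])
im=snap("side"); c=im[120:320,260:500]
cv2.imwrite("pics/s4c.png",cv2.resize(c[:,:,::-1],None,fx=3,fy=3,interpolation=cv2.INTER_CUBIC))
print(sh([W(78,H,.025)]+[W(t,H) for t in range(78,40,-4)]))
E
```

```text
21.25 [ 0.57380102 -0.06754439  0.16296096] 179.08842007896283 [-0.02752133 -0.21939641  0.45155853]
10 1 0 -0.6; 20 0 0 -0.6; 23 -1 0 3.4; 25 -1 0 7.4; 28 -2 0 11.4; 30 -2 0 15.4; 33 -3 0 19.4; 35 -3 0 23.4; 38 -3 0 27.4; 40 -2 0 31.4; 43 -2 0 35.4
```

View pics/s4c.png

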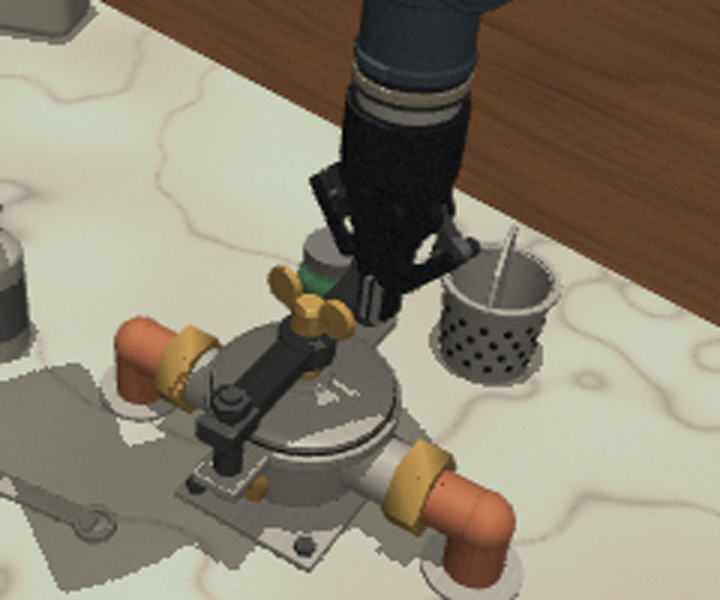

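The finger stands behind the near wing at crop (378,300), the wings are crosswise, and the bar is still hooked. I'll push in short calls.

Emit:
{"op": "step_arm", "data": {
  "targets": "8 0 -1 0; 15 0 -1 0; 20 0 -1 0; 23 -1 -1 3; 25 -1 -1 7"
}}

```text
t: 21.8
tcp_pos: [0.5508, -0.0691, 0.1662]
tool_rot: [0.071, 0.997, -0.001, 0.002]
force: [1.3, -1.1, -0.5]
finger_gap: 0.001
gripper_force: 0.9
```

```bash
cat > n.py <<'E'
from h import *
import sys
s=manip.sense();H=np.array([.540,-.034]);t=wr(yaw()-90-a)
w=W(t,H);n=np.radians(yaw());d=(np.array(s["tcp_pos"][:2])-w[:2])@[np.cos(n),np.sin(n)]
print(s["t"],"psi",round(t,1),"lead mm",round(d*1e3,1),np.round(s["force"],1),s["gripper_force"])
print(sh([W(t-k,H,float(sys.argv[1]) if len(sys.argv)>1 else .0145) for k in range(0,33,4)]))
E
python3 n.py
```

```text
21.8 psi 70.2 lead mm -1.1 [ 1.3 -1.1 -0.5] 0.8734709210693836
1 0 2 0.0; 3 -1 2 4.0; 6 -1 2 8.0; 8 -2 2 12.0; 11 -3 2 16.0; 13 -3 2 20.0; 16 -3 2 24.0; 18 -3 2 28.0; 21 -2 2 32.0
```

Emit:
{"op": "step_arm", "data": {
  "targets": "3 -1 1 4; 6 -1 1 8; 8 -2 1 12; 11 -3 1 16"
}}

```text
t: 22.2
tcp_pos: [0.5399, -0.0704, 0.1652]
tool_rot: [0.209, 0.978, 0.0, 0.002]
force: [2.4, -0.0, -0.3]
finger_gap: 0.0
gripper_force: 0.8
```

```bash
python3 n.py
```

```text
22.2 psi 54.1 lead mm -0.3 [ 2.4 -0.  -0.3] 0.7523873387253843
0 0 1 -0.0; 3 -1 1 4.0; 5 -1 1 8.0; 7 -2 1 12.0; 10 -3 1 16.0; 12 -3 1 20.0; 15 -3 1 24.0; 17 -3 1 28.0; 20 -2 1 32.0
```

Emit:
{"op": "step_arm", "data": {
  "targets": "3 -1 1 4; 5 -1 1 8; 8 -2 1 12; 10 -3 1 16"
}}

```text
t: 22.6
tcp_pos: [0.5294, -0.0691, 0.1642]
tool_rot: [0.343, 0.939, 0.0, 0.002]
force: [1.5, -0.3, 0.2]
finger_gap: 0.001
gripper_force: 0.7
```

```bash
python3 n.py
```

```text
22.6 psi 38.2 lead mm 0.0 [ 1.5 -0.3  0.2] 0.7087449613572971
-0 1 0 0.0; 2 -0 0 4.0; 5 -1 0 8.0; 7 -2 0 12.0; 10 -2 0 16.0; 12 -2 0 20.0; 15 -2 0 24.0; 17 -2 0 28.0; 20 -2 0 32.0
```

Emit:
{"op": "step_arm", "data": {
  "targets": "2 0 0 4; 5 -1 0 8; 7 -2 0 12; 10 -2 0 16"
}}

```text
t: 23.0
tcp_pos: [0.5232, -0.067, 0.1646]
tool_rot: [0.47, 0.883, -0.001, 0.006]
force: [5.6, -11.1, -5.4]
finger_gap: -0.003
gripper_force: 6.0
```

```bash
python3 n.py
```

```text
23.0 psi 22.2 lead mm -3.5 [  5.6 -11.1  -5.4] 5.970277394953882
3 -1 1 -0.0; 6 -2 1 4.0; 8 -2 1 8.0; 11 -3 1 12.0; 13 -3 1 16.0; 16 -4 1 20.0; 18 -4 1 24.0; 21 -4 1 28.0; 23 -3 1 32.0
```

Emit:
{"op": "step_arm", "data": {
  "targets": "1 -1 0 -4; 2 -2 0 -7; 2 -2 0 -7; 2 -2 0 -7"
}}

```text
t: 23.4
tcp_pos: [0.5236, -0.0669, 0.1653]
tool_rot: [0.415, 0.91, 0.0, 0.009]
force: [9.5, -5.8, -5.8]
finger_gap: 0.001
gripper_force: 5.3
```

Emit:
{"op": "step_arm", "data": {
  "targets": "1 0 0 0; 2 0 0 0; 2 0 0 0; 2 0 0 0"
}}

```text
t: 23.8
tcp_pos: [0.5236, -0.0667, 0.1654]
tool_rot: [0.414, 0.91, -0.0, 0.011]
force: [11.5, -8.7, -7.0]
finger_gap: 0.002
gripper_force: 7.0
```

```bash
python3 n.py
```

```text
23.8 psi 29.3 lead mm 0.6 [11.5 -8.7 -7. ] 7.034067241502271
-1 1 1 -0.0; 2 -0 1 4.0; 4 -1 1 8.0; 7 -1 1 12.0; 9 -2 1 16.0; 12 -2 1 20.0; 14 -2 1 24.0; 17 -2 1 28.0; 19 -2 1 32.0
```

There's a firm stop at 14 N with no movement. I'll back straight off, lift clear and check.

Emit:
{"op": "step_arm", "data": {
  "targets": "-5 0 0 0; -12 0 0 0; -20 0 0 0; -22 0 -15 0; -25 0 -40 0; -50 0 -60 0; -80 0 -70 0; -110 0 -70 0; -140 0 -70 0; -140 0 -70 0"
}}

```text
t: 24.8
tcp_pos: [0.6096, -0.1707, 0.2333]
tool_rot: [0.415, 0.91, -0.0, 0.002]
force: [-0.5, 0.2, 0.4]
finger_gap: 0.001
gripper_force: 0.0
```

```bash
python3 - <<'E'
from h import *
np.set_printoptions(precision=4,suppress=True)
s=manip.sense();print(s["t"],s["tcp_pos"],s["force"])
A=snap("top");B=snap("side")
f=lambda i,r,c:cv2.resize(i[r:r+120,c:c+120,::-1],(390,390),interpolation=cv2.INTER_CUBIC)
cv2.imwrite("pics/f.png",np.hstack([f(A,145,320),f(B,175,300)]))
q={}
for n in("top","side"):
  for k in("bar_push","wing_hub"):
    r=manip.mark_of(n,k)[:1];q[n,k]=r[0]["position"] if r else None;print(n,k,q[n,k])
for k in("bar_push","wing_hub"):
  if q["top",k] is not None and q["side",k] is not None: print(k,tri("top",q["top",k],"side",q["side",k]))
E
```

```text
24.8 [ 0.6096 -0.1707  0.2333] [-0.5347  0.1632  0.3753]
top bar_push [378.5, 227.5]
top wing_hub [380.6, 203.3]
side bar_push [350.5, 246.4]
side wing_hub [363.2, 221.5]
bar_push (array([ 0.4933, -0.042 ,  0.1361]), np.float64(0.007921140404345857))
wing_hub (array([ 0.5409, -0.0383,  0.1742]), np.float64(0.00485092510265303))
```

View pics/f.png

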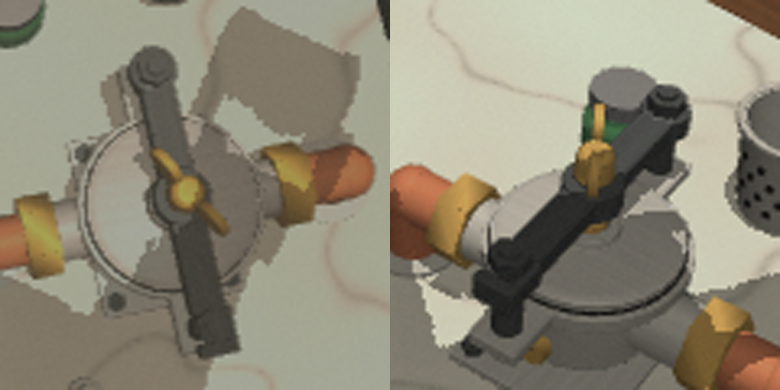

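The bar is still hooked on the latch post and the wing screw stands where it stopped, at crop (186,193). The bystanders haven't moved and the arm is clear, so I'm handing in.

```bash
python3 -c "
from station import manip
print(manip.sign_off())"
```

```text
the job is handed in; nothing more can be done
None
```

The clamp bar is home on the latch post and the wing screw is run down to a firm stop after about 330° clockwise. The job was handed in at about 25 s with the arm clear and the other things not moved; the result was not reported back. I judged the screw seated by that stop (14 N, no movement), because the cameras can't resolve its 4 mm of travel.

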